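# Unlock the analyser's sample chamber

### The job

Loosen the large knurled locking ring on the analyser with a fingertip rolled along its rim, anticlockwise seen from above: let the black line on the ring pass the black line on the housing once, and stop when the two lines meet for the second time. Then press the round release button beside it right down and let it go. Nothing is to be gripped or lifted; leave the bottle, the tube rack and the little pot untouched where they stand.

Things in the scene. Friction and masses are not known exactly. Their poses are not given: they have to be found in the camera images.
- analyser: bench instrument, fixed to the bench, a grey and white flat box 240 (x) x 360 (y) x 90 mm high with a flat deck on top at 90 mm; origin under its centre, z up, its front faces its own -x. The locking ring stands on the deck, its axis at own (0, +80 mm); the button at own (-50, -125 mm)
- ring_centre (a point): on the vertical axis of the locking ring at half its rim's height (108 mm above the bench). Aluminium, 102 mm across its 40 upright ribs (1.8 mm high, 7.6 mm apart); rim from 96 to 120 mm above the bench, 6 mm clear of the deck; smooth shallow cone above, up to 134 mm. It only turns, never rises. Nothing stands on the deck within 90 mm of the rim; the deck's nearest edge is 49 mm from it
- ring_mark (a point): outer end of the black line on top of the ring (46 mm long, 7 mm wide, from the ring's axis to the edge of its top); this point lies 45 mm from the axis and turns with the ring
- housing_mark (a point): inner end of the black line (34 x 7 mm) printed on the deck in front (own -x) of the ring, 65 mm from the ring's axis; it points at the axis
- ring (a joint): angle of the ring, rad, growing anticlockwise seen from above (loosening). 0: tight, the two lines in line; they meet again at 6.283 (first time) and 12.566 (second time, the wanted place). Starts anywhere from 0.6 to 3.6; stops at 0 and 15.7. Needs about 0.06 N m (1.2 N along the rim) to turn, and stays where it is left
- release (a joint): travel of the release button, m: 0 is up, 0.006 fully down; a spring of 5 N at full travel brings it back up
- release_top (a point): centre of the top of the round black release button, 28 mm across, when up; it is pressed straight down
- bottle: bystander: white bottle 64 mm in diameter, 150 mm tall, standing loose on the bench; origin at the centre of its underside
- rack: bystander: blue tube rack, a block 210 (x) x 90 (y) x 55 mm with holes in its top, loose on the bench; origin at the centre of its underside
- pot: bystander: small white pot with a red cap, 40 mm in diameter, 45 mm tall, standing loose on the analyser's deck 120 to 140 mm behind (own +x) the button; origin at the centre of its underside

How it is judged:
By the outcome, as a careful person would: the job done as asked, in the order asked, and still so for the second after the job is handed in, with the robot touching nothing.
It also fails if it takes over 67 s, if anything falls off the work surface, if the arm or the gripper's body presses on something with over 40 N, if the wrist force passes 120 N, or if a joint passes its speed limit or range.

### The arm

A 7-joint arm with a two-finger parallel gripper is mounted at the origin on the work surface. World frame = base frame: x ahead of the robot, y to its left, z up, the work surface at z = 0. Lengths are in m, angles in rad, forces in N, time in s.
With the tool pointing down it reaches from about 0.4 to 0.9 m from the base axis. Payload 5.6 kg.
Tool frame: the origin (TCP) lies at the very end of the fingers, on their centre line; the grasp point (between the pads) lies 19 mm behind it (ctrl.grip_point_offset is the distance from the TCP to the grasp point, in m); z points along the fingers, y is the line along which they close (so a half turn about z gives the same grasp; the last joint's range is limited). The gripper opens to 92 mm and grips with 3 to 60 N. Pads are 20 mm wide; open, the fingers measure 128 mm over their backs; the gripper's body (75 mm by 189 mm) begins 69 mm behind the grasp point.
Start: joints at [-1.145, 0.468, -0.012, 1.603, 0.006, 1.071, -0.056], TCP at [0.294, 0.58, 0.215] pointing down, gripper open.
Joint ranges: [-2.53, 2.53], [-0.31, 2.02], [-1.57, 1.55], [0.28, 2.44], [-1.29, 4.43], [0.15, 1.84], [-2.92, 2.92]. Speed limits (rad/s): [2.57, 2.57, 3.14, 3.14, 3.14, 3.14, 3.14].

### API

Orientations are given as [roll, pitch, yaw] about the fixed x, y, z axes, in that order (R = Rz(yaw) Ry(pitch) Rx(roll)).
In Python, from plant import ctrl gives the robot as it stands.
- The arm moves only by the shell command python3 -m inch 'ROWS' [FORCE]. ROWS is JSON, a list of rows, each an object with "xyz": the shift along the tool's x, y, z in m, a list of three; "twist": the turn about the tool's z in rad; "fingers": the opening, from 0 (shut) to 1 (fully open). A call has exactly 10 rows; each row shifts and turns the commanded pose from where the row before left it, along the tool's axes as they then stand; what a row does not reach is not made up. A row lasts 1/10 s, in which the tool goes at most 50 mm and 8.59 degrees, less where a joint would pass 70% of its speed; a pose out of reach is approached as far as the arm can. A call with a gripper value outside its range is refused whole. The fingers move at their own pace and stop on an object; FORCE is the grip in N (left out, the last holds). Time passes only in rows, so rows that do not move let the fingers close, or fill a call up. It gives the time, the measured TCP pose, the force and the opening at its end, in the units of the state.
- ctrl.read_state(): the state, without advancing time (a new reading comes with each control period).
- ctrl.capture(name): name is "scene" or "top" or "wrist"; returns a dict with "img" (400x640x3 uint8, red, green, blue), "camera_matrix" (3x3 intrinsics, pixels), "extrinsics" (4x4, takes a point from camera to world coordinates); the wrist camera has in their place "hand_eye" (4x4, takes a point from camera to tool coordinates, whose origin is the TCP and whose axes are the flange's). Camera axes: x right, y down, z forward; pixel columns grow to the right and rows downward; lengths in m; the calibration is good to about 2 mm. A picture is of the moment at which its call begins: read the wrist's pose just before it. There is no depth.
- ctrl.hand_in(): hands the job in, once; it reports no verdict.
Trained networks look in a picture, given as the dict that the camera call returned (one of the last four; its "shot" number tells which), for a name from the list of things; names that differ only in an ending like _2 or _b are one class to them, and where a whole thing is asked for, a point or a joint stands for the part that bears it (a point fixed in the world has none). Each returns a list of dicts, best first, with "p" (0 to 1); they miss things now and then, are a little off and sometimes report something else, mostly with a low value. They report only what shows in the picture. A call takes as long as a camera call.
- ctrl.regions_of(picture, label): "mask" (400x640 bool, what is visible of it) and "pixel" ([column, row] in pixels, amid what is visible of it).
The state is a dict: "clock": time; "joint_positions": joint angles; "joint_velocities": joint speeds; "effort": joint torques, N m; "tcp_pos": TCP position; "tcp_rot": TCP orientation; "ft_force": force on the tool from outside, world axes, zero at the start; "ft_torque": the same for the moment, N m; "finger_gap": finger opening in m.
Only numpy, scipy, OpenCV 4.12 (cv2) and the standard library are available. Lean on these libraries where they do the work, as an engineer would, in place of code of your own. Each camera call takes 0.05 s, during which the arm holds its last target. There are 200 camera calls.

## Working session

There is one attempt and no reset: what is moved stays moved. The work goes in short steps, Python scripts to look and compute and a shell command to move; the robot and the scene stay as the last step left them, time stands still between calls to the robot, and variables do not carry over. Pictures are saved under pics/ and viewed, on a budget of 10 in all, crops included, one or two more only if the job needs it, and the job is handed in when it is done.

```bash
ls; mkdir -p pics; cat > h.py <<'E'
import numpy as np,cv2
from plant import ctrl
from scipy.spatial.transform import Rotation as R
def Twc(p,s=None):
    if 'extrinsics' in p: return np.array(p['extrinsics'])
    T=np.eye(4);r=np.array(s['tcp_rot']);T[:3,:3]=R.from_euler('xyz',r).as_matrix() if r.size==3 else r.reshape(3,3);T[:3,3]=s['tcp_pos']
    return T@np.array(p['hand_eye'])
def ray(p,px,z,s=None):
    T=Twc(p,s);d=T[:3,:3]@np.linalg.solve(np.array(p['camera_matrix']),[px[0],px[1],1.]);o=T[:3,3]
    return o+d*(z-o[2])/d[2]
def proj(p,X,s=None):
    T=np.linalg.inv(Twc(p,s));c=T[:3,:3]@np.array(X)+T[:3,3];u=np.array(p['camera_matrix'])@c;return u[:2]/u[2]
def save(p,n): cv2.imwrite('pics/'+n,cv2.cvtColor(p['img'],cv2.COLOR_RGB2BGR))
E
python3 - <<'E'
from h import *
np.set_printoptions(precision=4,suppress=True)
s=ctrl.read_state();print(s)
p=ctrl.capture('top');save(p,'top1.png');print(p['extrinsics'])
for n,z in [('analyser',.09),('ring',.12),('ring_mark',.12),('housing_mark',.09),('release_top',.1),('release',.1),('bottle',.1),('rack',.055),('pot',.12)]:
    for r in ctrl.regions_of(p,n)[:2]: print(n,r['p'],r['pixel'],r['mask'].sum(),ray(p,r['pixel'],z))
save(ctrl.capture('scene'),'scene1.png')
E
```

```text
pics
{'clock': 0.0, 'joint_positions': array([-1.145 ,  0.4684, -0.0116,  1.6036,  0.006 ,  1.0714, -0.0563]), 'joint_velocities': array([-0.0001, -0.0009, -0.0005,  0.    , -0.0016, -0.0011, -0.0012]), 'effort': array([ -0.0002, -52.0561,  -0.012 , -24.3743,  -0.0566,   0.0172,
         0.0002]), 'tcp_pos': array([0.2935, 0.5793, 0.2136]), 'tcp_rot': array([-3.1399,  0.0001,  2.6727]), 'ft_force': array([ 0.0676, -0.6581,  0.5806]), 'ft_torque': array([0.0265, 0.0101, 0.0071]), 'finger_gap': 0.09166230368472465}
[[-0.0259 -0.9927  0.1175  0.4343]
 [-0.9994  0.0228 -0.0272  0.0209]
 [ 0.0244 -0.1181 -0.9927  1.3599]
 [ 0.      0.      0.      1.    ]]
analyser 0.69 [323.0, 221.0] 9257 [ 0.5217 -0.0168  0.09  ]
ring 0.72 [296.8, 218.1] 890 [0.53   0.0608 0.12  ]
ring_mark 0.76 [292.2, 216.9] 900 [0.5339 0.0743 0.12  ]
housing_mark 0.98 [319.9, 217.8] 9103 [ 0.5316 -0.0077  0.09  ]
release_top 0.42 [364.8, 234.8] 66 [ 0.4768 -0.1401  0.1   ]
release 0.6 [168.8, 203.0] 2416 [0.5857 0.441  0.1   ]
release 0.54 [361.6, 233.5] 69 [ 0.4809 -0.1307  0.1   ]
bottle 0.56 [463.9, 199.9] 534 [ 0.5747 -0.4451  0.1   ]
rack 0.95 [167.5, 202.9] 2373 [0.5915 0.4599 0.055 ]
```

View pics/top1.png

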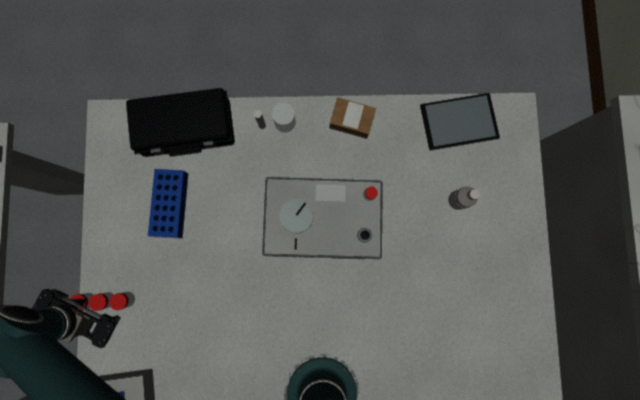

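View pics/scene1.png

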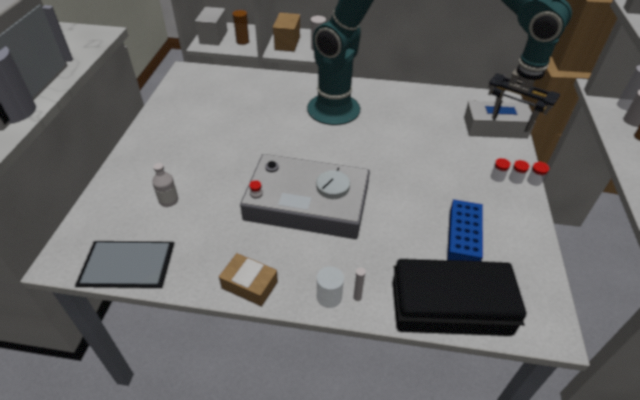

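The top picture shows the ring centre near (296,216) with its line ending near (305,204). The housing line is near (295,243), the button at (364,235) and the pot at (371,193). So the ring starts at about 2.5 rad.

```bash
python3 - <<'E'
from h import *
np.set_printoptions(precision=4,suppress=True)
p=ctrl.capture('top');w=ctrl.capture('wrist')
print(w['hand_eye'],w['camera_matrix'],p['camera_matrix'][0])
r=ctrl.regions_of(p,'ring')[0];c,_=cv2.findContours(r['mask'].astype(np.uint8),0,1);c=max(c,key=len);e=cv2.fitEllipse(c);print(e,ray(p,e[0],.12))
r=ctrl.regions_of(p,'analyser')[0];print(cv2.minAreaRect(cv2.findContours(r['mask'].astype(np.uint8),0,1)[0][0]))
for n,q,z in [('c',(296,216),.134),('tip',(305,204),.121),('house',(295,238),.09),('btn',(364,234.5),.1),('pot',(371,193),.135)]: print(n,ray(p,q,z))
for q in [(265,178),(382,181),(381,258),(263,255)]: print(ray(p,q,.09))
s=ctrl.read_state();x=ray(p,(296,216),.12)[:2]-s['tcp_pos'][:2];y=s['tcp_rot'][2]
print('to ring in tool xy',np.cos(y)*x[0]+np.sin(y)*x[1],np.sin(y)*x[0]-np.cos(y)*x[1])
E
```

```text
[[-0.0001 -0.9633 -0.2683  0.0743]
 [ 1.     -0.0003  0.0009 -0.0009]
 [-0.0009 -0.2683  0.9633 -0.17  ]
 [ 0.      0.      0.      1.    ]] [[342.3456   0.     320.7804]
 [  0.     342.3456 202.5992]
 [  0.       0.       1.    ]] [422.4774   0.     321.5074]
((295.841552734375, 215.9893035888672), (33.99228286743164, 34.46641159057617), 176.8243865966797) [0.5363 0.0635 0.12  ]
((322.5352478027344, 218.02687072753906), (119.22135162353516, 79.1992416381836), 1.7714698314666748)
c [0.5351 0.0626 0.134 ]
tip [0.571  0.0359 0.121 ]
house [0.4728 0.0683 0.09  ]
btn [ 0.4777 -0.1378  0.1   ]
pot [ 0.5974 -0.1585  0.135 ]
[0.6567 0.1559 0.09  ]
[ 0.6396 -0.2003  0.09  ]
[ 0.4068 -0.1873  0.09  ]
[0.4249 0.1642 0.09  ]
to ring in tool xy -0.44990461443875523 -0.3514652269125297
```

```bash
python3 -m inch '[{"xyz":[-0.034,-0.022,-0.003],"twist":0,"fingers":0},{"xyz":[-0.034,-0.022,-0.003],"twist":0,"fingers":0},{"xyz":[-0.034,-0.022,-0.003],"twist":0,"fingers":0},{"xyz":[-0.034,-0.022,-0.003],"twist":0,"fingers":0},{"xyz":[-0.034,-0.022,0],"twist":0,"fingers":0},{"xyz":[-0.034,-0.022,0],"twist":0,"fingers":0},{"xyz":[-0.034,-0.022,0],"twist":0,"fingers":0},{"xyz":[-0.034,-0.022,0],"twist":0,"fingers":0},{"xyz":[-0.034,-0.022,0],"twist":0,"fingers":0},{"xyz":[-0.034,-0.022,0],"twist":0,"fingers":0}]' 10
python3 -m inch '[{"xyz":[-0.034,-0.022,0],"twist":0,"fingers":0},{"xyz":[-0.034,-0.022,0],"twist":0,"fingers":0},{"xyz":[-0.034,-0.022,0],"twist":0,"fingers":0},{"xyz":[-0.034,-0.022,0],"twist":0,"fingers":0},{"xyz":[-0.034,-0.022,0],"twist":0,"fingers":0},{"xyz":[-0.034,-0.022,0],"twist":0,"fingers":0},{"xyz":[0,0,0],"twist":0,"fingers":0},{"xyz":[0,0,0],"twist":0,"fingers":0},{"xyz":[0,0,0],"twist":0,"fingers":0},{"xyz":[0,0,0],"twist":0,"fingers":0}]'
cat >look.py <<'E'
import sys
from h import *
np.set_printoptions(precision=4,suppress=True)
s=ctrl.read_state();p=ctrl.capture('wrist')
if len(sys.argv)>1: save(p,sys.argv[1])
print(s['clock'],s['tcp_pos'],s['tcp_rot'],s['joint_positions'],s['ft_force'],s['finger_gap'])
np.save('last.npy',np.array([*s['tcp_pos'],*s['tcp_rot']]))
for n,z in [('ring',.125),('ring_mark',.12),('housing_mark',.09),('release_top',.1),('pot',.12)]:
    for r in ctrl.regions_of(p,n)[:2]:
        c,_=cv2.findContours(r['mask'].astype(np.uint8),0,1);c=max(c,key=len)
        e=cv2.fitEllipse(c) if len(c)>5 else None
        print(n,r['p'],r['pixel'],r['mask'].sum(),ray(p,r['pixel'],z,s),e and (e,ray(p,e[0],z,s)))
E
python3 look.py w1.png
```

```text
clock: 1.75
tcp_pos: [0.4983, 0.2285, 0.2269]
tcp_rot: [3.141, 0.0, 2.673]
ft_force: [-0.1, 0.1, -0.2]
finger_gap: 0.0138
clock: 2.75
tcp_pos: [0.6195, 0.0218, 0.2266]
tcp_rot: [3.141, -0.001, 2.675]
ft_force: [-0.0, 0.7, -0.0]
finger_gap: 0.0006
2.75 [0.6195 0.0218 0.2266] [ 3.141  -0.0005  2.6753] [-0.2721  0.4057  0.2418  1.6823 -0.109   1.0668  1.108 ] [-0.0022  0.6516 -0.0203] 0.0005748829904276303
ring 0.88 [324.2, 85.2] 13972 [0.5397 0.0642 0.125 ] (((322.3854064941406, 82.78878784179688), (128.45892333984375, 136.61306762695312), 178.63426208496094), array([0.5376, 0.0638, 0.125 ]))
ring_mark 0.57 [322.2, 81.0] 14109 [0.5361 0.0644 0.12  ] (((322.5836181640625, 82.81356048583984), (129.49082946777344, 136.80374145507812), 0.49374398589134216), array([0.5374, 0.0641, 0.12  ]))
housing_mark 0.61 [232.5, 121.1] 94175 [ 0.5286 -0.0192  0.09  ] (((233.43551635742188, 128.2589111328125), (279.7876281738281, 459.7849426269531), 81.07039642333984), array([ 0.5343, -0.0216,  0.09  ]))
housing_mark 0.39 [73.7, 133.6] 1069 [ 0.4751 -0.1493  0.09  ] (((73.26557159423828, 133.2236328125), (32.33430862426758, 40.07512664794922), 111.01103973388672), array([ 0.4746, -0.1495,  0.09  ]))
release_top 0.96 [72.9, 136.0] 1106 [ 0.4789 -0.1446  0.1   ] (((72.59248352050781, 133.2610626220703), (32.78607940673828, 40.91798400878906), 109.48133087158203), array([ 0.477 , -0.1434,  0.1   ]))
release_top 0.16 [322.0, 84.8] 14181 [0.5374 0.0637 0.1   ] (((322.5091247558594, 82.67497253417969), (129.89987182617188, 137.0472412109375), 0.2663896381855011), array([0.5362, 0.0648, 0.1   ]))
pot 0.89 [135.2, 267.1] 2563 [ 0.6007 -0.1531  0.12  ] (((132.58958435058594, 268.8038330078125), (44.82133102416992, 71.84010314941406), 54.16777038574219), array([ 0.601 , -0.1561,  0.12  ]))
```

View pics/w1.png

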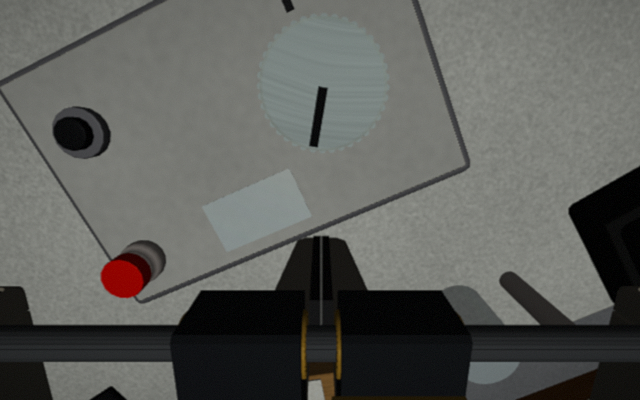

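The wrist picture shows the ring at about (322,83) with its line running to (314,147). The button is at (73,132) and the pot at (130,270), and the closed fingers point at the ring. Next I'll write a line detector and descend beside the rim.

```bash
cat > mark.py <<'E'
import sys
from h import *
np.set_printoptions(precision=4,suppress=True)
def darkang(p,s,C,rs,zf):
    g=cv2.cvtColor(p['img'],cv2.COLOR_RGB2GRAY).astype(np.float32);A=np.radians(np.arange(0,360,.5))
    T=np.linalg.inv(Twc(p,s));K=np.array(p['camera_matrix'])
    X=np.array([[[C[0]+r*np.cos(a),C[1]+r*np.sin(a),zf(r)] for r in rs] for a in A])
    c=X@T[:3,:3].T+T[:3,3];u=c@K.T;u=(u[...,:2]/u[...,2:]).astype(np.float32)
    v=cv2.remap(g,u[...,0],u[...,1],cv2.INTER_LINEAR,borderValue=255)
    m=np.median(v,1);k=m<60   # black along most of the radius
    n,l,st,_=cv2.connectedComponentsWithStats(np.concatenate([k,k]).astype(np.uint8)[:,None])
    return [(round(np.degrees(A[0])+ (st[i,1]+st[i,3]/2-.5)*.5,1)%360,st[i,3]*.5) for i in range(1,n) if st[i,3]>4 and st[i,1]<720 and st[i,1]>0 and st[i,3]<100]
def run(C,cam='wrist',name=None):
    s=ctrl.read_state();p=ctrl.capture(cam)
    if name: save(p,name)
    print('t',s['clock'],'tcp',s['tcp_pos'],'rpy',s['tcp_rot'],'F',s['ft_force'],'J7',s['joint_positions'][6])
    d=s['tcp_pos'][:2]-C;print('r',np.hypot(*d),'theta',np.arctan2(d[1],d[0]),'yaw-pi',s['tcp_rot'][2]-np.pi)
    rg=darkang(p,s,C,np.arange(.020,.043,.002),lambda r:.134-.014*r/.046)
    h=darkang(p,s,C,np.arange(.068,.096,.002),lambda r:.09)
    print('ring line deg',rg,'housing line',h)
C=np.array([.537,.064])
if __name__=='__main__': run(C,sys.argv[1] if len(sys.argv)>1 else 'wrist',sys.argv[2] if len(sys.argv)>2 else None)
E
python3 mark.py; python3 mark.py top
python3 -m inch '[{"xyz":[0,0,0.0124],"twist":0,"fingers":0},{"xyz":[0,0,0.0124],"twist":0,"fingers":0},{"xyz":[0,0,0.0124],"twist":0,"fingers":0},{"xyz":[0,0,0.0124],"twist":0,"fingers":0},{"xyz":[0,0,0.0124],"twist":0,"fingers":0},{"xyz":[0,0,0.0124],"twist":0,"fingers":0},{"xyz":[0,0,0.0124],"twist":0,"fingers":0},{"xyz":[0,0,0.0124],"twist":0,"fingers":0},{"xyz":[0,0,0.0124],"twist":0,"fingers":0},{"xyz":[0,0,0.0124],"twist":0,"fingers":0}]'
python3 look.py; python3 mark.py wrist w2.png
```

```text
t 3.05 tcp [0.6199 0.0205 0.2267] rpy [3.1414 0.0001 2.6734] F [-0.2129  0.3789  0.5238] J7 1.1081102809279066
r 0.09356519912422422 theta -0.4830234798120133 yaw-pi -0.46814426940681964
ring line deg [(np.float64(325.2), np.float64(12.0))] housing line []
t 3.1 tcp [0.6199 0.0204 0.2267] rpy [3.1414 0.0001 2.6733] F [-1.0484 -0.0185 -0.0616] J7 1.10817008947216
r 0.09368159807974484 theta -0.48456534797645884 yaw-pi -0.4683256648527605
ring line deg [] housing line []
clock: 4.15
tcp_pos: [0.62, 0.02, 0.1016]
tcp_rot: [3.141, 0.0, 2.673]
ft_force: [0.2, -0.1, -0.7]
finger_gap: 0.0005
4.15 [0.62   0.02   0.1016] [3.1415 0.0001 2.6727] [-0.2466  0.5505  0.2148  1.7766 -0.1517  0.8304  1.1418] [ 0.1678 -0.0607 -0.7471] 0.0005105999673991491
ring 0.7 [326.1, 79.9] 37160 [0.5449 0.0597 0.125 ] (((327.5946350097656, 79.08740234375), (195.1846466064453, 255.14186096191406), 89.95513916015625), array([0.5449, 0.0604, 0.125 ]))
ring_mark 0.86 [327.1, 77.0] 37619 [0.5437 0.0608 0.12  ] (((327.1917724609375, 79.58186340332031), (196.0890350341797, 256.56024169921875), 89.79126739501953), array
[... 161 characters left out ...]
5786132812), 84.02991485595703), array([0.5502, 0.0074, 0.09  ]))
pot 0.63 [54.2, 364.7] 686 [ 0.6067 -0.1322  0.12  ] (((55.67172622680664, 369.6102600097656), (19.33507537841797, 29.373117446899414), 68.7216796875), array([ 0.6095, -0.1335,  0.12  ]))
pot 0.61 [238.5, 144.7] 153305 [0.5512 0.0136 0.12  ] (((240.45584106445312, 142.42726135253906), (327.3719482421875, 649.0531005859375), 84.03087615966797), array([0.5507, 0.0149, 0.12  ]))
t 4.45 tcp [0.6205 0.02   0.1032] rpy [3.1409 0.001  2.6727] F [-0.1147 -0.5022  0.1438] J7 1.1415221611175814
r 0.09436504010669841 theta -0.4847824236302412 yaw-pi -0.4689225293305763
ring line deg [(np.float64(325.0), np.float64(12.5))] housing line []
```

View pics/w2.png

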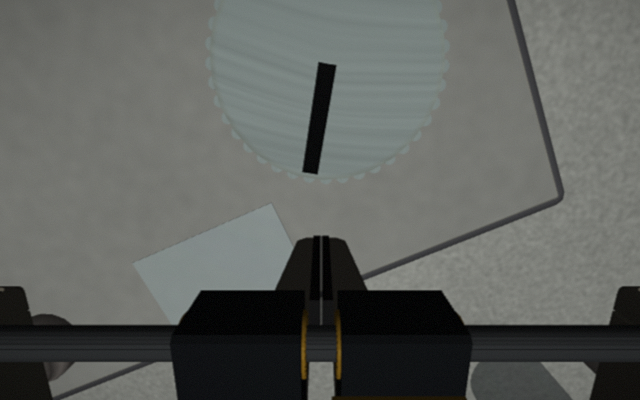

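The wrist picture shows the line from (327,65) to (311,172) and the rim's near edge at (325,183). The fingertips at (321,238) are in line with the axis.

```bash
python3 -m inch '[{"xyz":[0.006,0.001,0],"twist":0,"fingers":0},{"xyz":[0.006,0,0],"twist":0,"fingers":0},{"xyz":[0.006,0,0],"twist":0,"fingers":0},{"xyz":[0.006,0,0],"twist":0,"fingers":0},{"xyz":[0.003,0,0],"twist":0,"fingers":0},{"xyz":[0.002,0,0],"twist":0,"fingers":0},{"xyz":[0.001,0,0],"twist":0,"fingers":0},{"xyz":[0,0,0],"twist":0,"fingers":0},{"xyz":[0,0,0],"twist":0,"fingers":0},{"xyz":[0,0,0],"twist":0,"fingers":0}]'
python3 mark.py
python3 -m inch '[{"xyz":[0.001,0,0],"twist":0,"fingers":0},{"xyz":[0.001,0,0],"twist":0,"fingers":0},{"xyz":[0.001,0,0],"twist":0,"fingers":0},{"xyz":[0,0,0],"twist":0,"fingers":0},{"xyz":[0,0,0],"twist":0,"fingers":0},{"xyz":[0,0,0],"twist":0,"fingers":0},{"xyz":[0,0,0],"twist":0,"fingers":0},{"xyz":[0,0,0],"twist":0,"fingers":0},{"xyz":[0,0,0],"twist":0,"fingers":0},{"xyz":[0,0,0],"twist":0,"fingers":0}]'
python3 mark.py
```

```text
clock: 5.5
tcp_pos: [0.5938, 0.0343, 0.1025]
tcp_rot: [-3.142, 0.0, 2.672]
ft_force: [-0.1, 0.6, -0.5]
finger_gap: 0.0004
t 5.5 tcp [0.5938 0.0343 0.1025] rpy [-3.1415  0.0001  2.6725] F [-0.1484  0.5993 -0.4615] J7 1.1114860432996287
r 0.06408745403911004 theta -0.4822328990544317 yaw-pi -0.4691263464609263
ring line deg [(np.float64(325.0), np.float64(12.5))] housing line [(np.float64(332.2), np.float64(29.0))]
clock: 6.55
tcp_pos: [0.5923, 0.0351, 0.1028]
tcp_rot: [3.141, 0.003, 2.672]
ft_force: [4.6, -1.7, -4.2]
finger_gap: 0.0005
t 6.55 tcp [0.5923 0.0351 0.1028] rpy [3.141  0.003  2.6722] F [ 4.6177 -1.6918 -4.2091] J7 1.1083539335449906
r 0.06239596547699655 theta -0.4820824122265948 yaw-pi -0.46943899988438753
ring line deg [(np.float64(325.2), np.float64(13.0))] housing line [(np.float64(332.2), np.float64(30.0))]
```

```bash
python3 -m inch '[{"xyz":[0.0003,0.0061,0],"twist":-0.1,"fingers":0},{"xyz":[0.0003,0.0061,0],"twist":-0.1,"fingers":0},{"xyz":[0.0003,0.0061,0],"twist":-0.1,"fingers":0},{"xyz":[0.0003,0.0061,0],"twist":-0.1,"fingers":0},{"xyz":[0.0003,0.0061,0],"twist":-0.1,"fingers":0},{"xyz":[0.0003,0.0061,0],"twist":-0.1,"fingers":0},{"xyz":[0.0003,0.0061,0],"twist":-0.1,"fingers":0},{"xyz":[0.0003,0.0061,0],"twist":-0.1,"fingers":0},{"xyz":[0.0003,0.0061,0],"twist":-0.1,"fingers":0},{"xyz":[0.0003,0.0061,0],"twist":-0.1,"fingers":0}]'
python3 mark.py
```

```text
clock: 7.6
tcp_pos: [0.591, 0.0956, 0.1029]
tcp_rot: [-3.141, 0.004, -2.606]
ft_force: [5.5, 1.7, -4.5]
finger_gap: 0.0008
t 7.6 tcp [0.591  0.0956 0.1029] rpy [-3.1408  0.0044 -2.6061] F [ 5.5225  1.6865 -4.4555] J7 1.8685922863266229
r 0.06257265386716444 theta 0.5298846522405359 yaw-pi -5.747684539028285
ring line deg [(np.float64(20.0), np.float64(12.5))] housing line [(np.float64(29.5), np.float64(30.5))]
```

```bash
python3 -m inch '[{"xyz":[0.0004,0.0073,0],"twist":-0.12,"fingers":0},{"xyz":[0.0004,0.0073,0],"twist":-0.12,"fingers":0},{"xyz":[0.0004,0.0073,0],"twist":-0.12,"fingers":0},{"xyz":[0.0004,0.0073,0],"twist":-0.12,"fingers":0},{"xyz":[0.0004,0.0073,0],"twist":-0.12,"fingers":0},{"xyz":[0.0004,0.0073,0],"twist":-0.12,"fingers":0},{"xyz":[0.0004,0.0073,0],"twist":-0.12,"fingers":0},{"xyz":[0,0,0],"twist":0,"fingers":0},{"xyz":[0,0,0],"twist":0,"fingers":0},{"xyz":[0,0,0],"twist":0,"fingers":0}]'
python3 mark.py
```

```text
clock: 8.65
tcp_pos: [0.549, 0.1243, 0.1028]
tcp_rot: [3.142, 0.001, -1.772]
ft_force: [-0.7, 3.0, 1.6]
finger_gap: 0.0004
t 8.65 tcp [0.549  0.1243 0.1028] rpy [ 3.1415  0.0009 -1.7721] F [-0.7066  3.047   1.5842] J7 2.5198234053738133
r 0.061450525449309415 theta 1.3746907295889572 yaw-pi -4.913674155738786
ring line deg [(np.float64(62.0), np.float64(12.5))] housing line [(np.float64(78.0), np.float64(31.5)), (np.float64(177.5), np.float64(4.5))]
```

The ring follows the finger: the line is now at 62° and the housing line measures 177.5°. Next I back off and unwind the wrist.

```bash
python3 -m inch '[{"xyz":[-0.007,0,0],"twist":0,"fingers":0},{"xyz":[-0.007,0,0],"twist":0,"fingers":0},{"xyz":[0,0,0],"twist":0,"fingers":0},{"xyz":[0.0008,-0.011,0],"twist":0.147,"fingers":0},{"xyz":[0.0008,-0.011,0],"twist":0.147,"fingers":0},{"xyz":[0.0008,-0.011,0],"twist":0.147,"fingers":0},{"xyz":[0.0008,-0.011,0],"twist":0.147,"fingers":0},{"xyz":[0.0008,-0.011,0],"twist":0.147,"fingers":0},{"xyz":[0.0008,-0.011,0],"twist":0.147,"fingers":0},{"xyz":[0.0008,-0.011,0],"twist":0.147,"fingers":0}]'
python3 mark.py
```

```text
clock: 9.7
tcp_pos: [0.6078, 0.0882, 0.1024]
tcp_rot: [-3.141, -0.0, -2.806]
ft_force: [-0.0, -0.4, 0.5]
finger_gap: 0.0004
t 9.7 tcp [0.6078 0.0882 0.1024] rpy [-3.1412 -0.0004 -2.8056] F [-0.009  -0.3524  0.4631] J7 1.7155540211248415
r 0.07484582610879545 theta 0.32975142641216404 yaw-pi -5.947216786081649
ring line deg [(np.float64(61.5), np.float64(12.5))] housing line [(np.float64(18.0), np.float64(23.5))]
```

```bash
python3 -m inch '[{"xyz":[0.0008,-0.011,0],"twist":0.147,"fingers":0},{"xyz":[0.0008,-0.011,0],"twist":0.147,"fingers":0},{"xyz":[0.0008,-0.011,0],"twist":0.147,"fingers":0},{"xyz":[0.0008,-0.011,0],"twist":0.147,"fingers":0},{"xyz":[0.0008,-0.011,0],"twist":0.147,"fingers":0},{"xyz":[0.0008,-0.011,0],"twist":0.147,"fingers":0},{"xyz":[0.0008,-0.011,0],"twist":0.147,"fingers":0},{"xyz":[0.0008,-0.011,0],"twist":0.147,"fingers":0},{"xyz":[0.0008,-0.011,0],"twist":0.147,"fingers":0},{"xyz":[0.0008,-0.011,0],"twist":0.147,"fingers":0}]'
python3 -m inch '[{"xyz":[0.0008,-0.011,0],"twist":0.147,"fingers":0},{"xyz":[0.0008,-0.011,0],"twist":0.147,"fingers":0},{"xyz":[0.0008,-0.011,0],"twist":0.147,"fingers":0},{"xyz":[0.0008,-0.011,0],"twist":0.147,"fingers":0},{"xyz":[0.0008,-0.011,0],"twist":0.147,"fingers":0},{"xyz":[0.0008,-0.011,0],"twist":0.147,"fingers":0},{"xyz":[0.0008,-0.011,0],"twist":0.147,"fingers":0},{"xyz":[0.0008,-0.011,0],"twist":0.147,"fingers":0},{"xyz":[0.0008,-0.011,0],"twist":0.147,"fingers":0},{"xyz":[0.0008,-0.011,0],"twist":0.147,"fingers":0}]'
python3 mark.py
```

```text
clock: 10.75
tcp_pos: [0.5685, -0.0047, 0.1025]
tcp_rot: [-3.141, 0.0, 2.01]
ft_force: [-0.3, -0.2, 0.8]
finger_gap: 0.0005
clock: 11.75
tcp_pos: [0.4719, 0.025, 0.1026]
tcp_rot: [-3.141, 0.0, 0.54]
ft_force: [-0.3, -0.9, 0.5]
finger_gap: 0.0004
t 11.75 tcp [0.4719 0.025  0.1026] rpy [-3.1412  0.0005  0.5403] F [-0.3488 -0.8977  0.4508] J7 -0.7229290958646275
r 0.07592520504247113 theta -2.601992657671439 yaw-pi -2.601332253501783
ring line deg [(np.float64(61.8), np.float64(13.0))] housing line [(np.float64(177.5), np.float64(4.5)), (np.float64(211.8), np.float64(23.0))]
```

```bash
python3 -m inch '[{"xyz":[0.0008,-0.011,0],"twist":0.147,"fingers":0},{"xyz":[0.0008,-0.011,0],"twist":0.147,"fingers":0},{"xyz":[0.0008,-0.011,0],"twist":0.147,"fingers":0},{"xyz":[0.0008,-0.011,0],"twist":0.147,"fingers":0},{"xyz":[0.0008,-0.011,0],"twist":0.147,"fingers":0},{"xyz":[0.0008,-0.011,0],"twist":0.147,"fingers":0},{"xyz":[0.0008,-0.011,0],"twist":0.147,"fingers":0},{"xyz":[0.0008,-0.011,0],"twist":0.147,"fingers":0},{"xyz":[0,0,0],"twist":0,"fingers":0},{"xyz":[0,0,0],"twist":0,"fingers":0}]'
python3 mark.py
python3 -m inch '[{"xyz":[0.006,0,0],"twist":0,"fingers":0},{"xyz":[0.004,0,0],"twist":0,"fingers":0},{"xyz":[0.002,0,0],"twist":0,"fingers":0},{"xyz":[0.001,0,0],"twist":0,"fingers":0},{"xyz":[0.001,0,0],"twist":0,"fingers":0},{"xyz":[0,0,0],"twist":0,"fingers":0},{"xyz":[0,0,0],"twist":0,"fingers":0},{"xyz":[0,0,0],"twist":0,"fingers":0},{"xyz":[0,0,0],"twist":0,"fingers":0},{"xyz":[0,0,0],"twist":0,"fingers":0}]'
python3 mark.py
```

```text
clock: 12.8
tcp_pos: [0.476, 0.1075, 0.1024]
tcp_rot: [3.14, -0.0, -0.626]
ft_force: [0.7, -0.3, -0.3]
finger_gap: 0.0001
t 12.8 tcp [0.476  0.1075 0.1024] rpy [ 3.1404 -0.0001 -0.626 ] F [ 0.6806 -0.313  -0.3097] J7 -1.8253848816420792
r 0.07495843923920499 theta 2.522305725344521 yaw-pi -3.7676159454778677
ring line deg [(np.float64(61.5), np.float64(12.5))] housing line [(np.float64(144.8), np.float64(24.0)), (np.float64(177.5), np.float64(4.5))]
clock: 13.85
tcp_pos: [0.4874, 0.0998, 0.1026]
tcp_rot: [-3.142, 0.0, -0.632]
ft_force: [0.1, 0.1, 0.3]
finger_gap: 0.0003
t 13.85 tcp [0.4874 0.0998 0.1026] rpy [-3.1416  0.0001 -0.632 ] F [0.0952 0.1249 0.2636] J7 -1.8106909466348873
r 0.06112914920643578 theta 2.516847347849452 yaw-pi -3.7736183248510065
ring line deg [(np.float64(62.2), np.float64(13.0))] housing line [(np.float64(144.5), np.float64(32.5)), (np.float64(177.5), np.float64(4.5))]
```

```bash
sed -i 's/^C=.*/C=np.array([.538,.0632])/' mark.py
python3 -m inch '[{"xyz":[0.001,0,0],"twist":0,"fingers":0},{"xyz":[0.001,0,0],"twist":0,"fingers":0},{"xyz":[0.0005,0,0],"twist":0,"fingers":0},{"xyz":[0,0,0],"twist":0,"fingers":0},{"xyz":[0.0004,0.0072,0],"twist":-0.12,"fingers":0},{"xyz":[0.0004,0.0072,0],"twist":-0.12,"fingers":0},{"xyz":[0.0004,0.0072,0],"twist":-0.12,"fingers":0},{"xyz":[0.0004,0.0072,0],"twist":-0.12,"fingers":0},{"xyz":[0.0004,0.0072,0],"twist":-0.12,"fingers":0},{"xyz":[0.0004,0.0072,0],"twist":-0.12,"fingers":0}]'
python3 mark.py
```

```text
clock: 14.9
tcp_pos: [0.4782, 0.0568, 0.1026]
tcp_rot: [3.141, -0.001, 0.093]
ft_force: [-0.3, -0.1, 0.2]
finger_gap: 0.0005
t 14.9 tcp [0.4782 0.0568 0.1026] rpy [ 3.141  -0.001   0.0925] F [-0.2702 -0.1133  0.1948] J7 -1.153909401855956
r 0.06014293521198197 theta -3.0352955012767415 yaw-pi -3.04906451261075
ring line deg [(np.float64(82.2), np.float64(13.0))] housing line [(np.float64(186.5), np.float64(32.5))]
```

```bash
python3 -m inch '[{"xyz":[0.001,0,0],"twist":0,"fingers":0},{"xyz":[0,0,0],"twist":0,"fingers":0},{"xyz":[0.001,0,0],"twist":0,"fingers":0},{"xyz":[0,0,0],"twist":0,"fingers":0},{"xyz":[0,0,0],"twist":0,"fingers":0},{"xyz":[0,0,0],"twist":0,"fingers":0},{"xyz":[0,0,0],"twist":0,"fingers":0},{"xyz":[0,0,0],"twist":0,"fingers":0},{"xyz":[0,0,0],"twist":0,"fingers":0},{"xyz":[0,0,0],"twist":0,"fingers":0}]'
python3 mark.py wrist w3.png
```

```text
clock: 15.95
tcp_pos: [0.4785, 0.0576, 0.1022]
tcp_rot: [3.141, 0.003, 0.087]
ft_force: [-5.6, -2.4, 4.8]
finger_gap: 0.0007
t 15.95 tcp [0.4785 0.0576 0.1022] rpy [3.1414 0.0032 0.0869] F [-5.5827 -2.3569  4.8327] J7 -1.1588472231771914
r 0.059790320847526196 theta -3.0484635839872696 yaw-pi -3.0546597320340605
ring line deg [(np.float64(80.2), np.float64(13.0))] housing line [(np.float64(186.0), np.float64(32.5))]
```

View pics/w3.png

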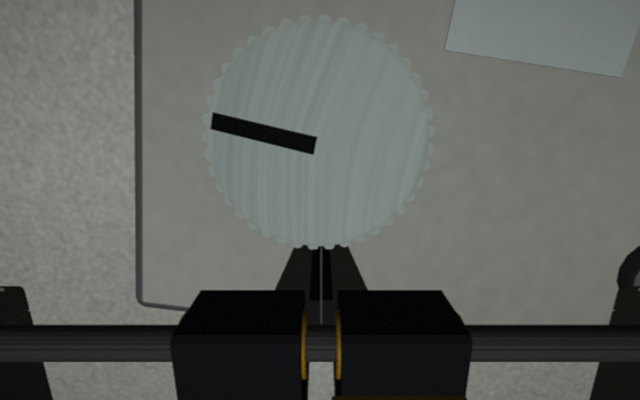

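The picture shows the fingertip against the rim at (321,247), the ring line from (315,145) to (212,121), and a contact force of about 6 N. I continue rolling.

```bash
sed -i 's/^C=.*/C=np.array([.5388,.0640])/' mark.py
python3 -m inch '[{"xyz":[0.0004,0.0072,0],"twist":-0.12,"fingers":0},{"xyz":[0.0004,0.0072,0],"twist":-0.12,"fingers":0},{"xyz":[0.0004,0.0072,0],"twist":-0.12,"fingers":0},{"xyz":[0.0004,0.0072,0],"twist":-0.12,"fingers":0},{"xyz":[0.0004,0.0072,0],"twist":-0.12,"fingers":0},{"xyz":[0.0004,0.0072,0],"twist":-0.12,"fingers":0},{"xyz":[0.0004,0.0072,0],"twist":-0.12,"fingers":0},{"xyz":[0.0004,0.0072,0],"twist":-0.12,"fingers":0},{"xyz":[0.0004,0.0072,0],"twist":-0.12,"fingers":0},{"xyz":[0.0004,0.0072,0],"twist":-0.12,"fingers":0}]'
python3 mark.py
```

```text
clock: 17.0
tcp_pos: [0.5236, 0.0051, 0.1024]
tcp_rot: [3.141, 0.0, 1.292]
ft_force: [0.9, 0.6, -0.2]
finger_gap: 0.0008
t 17.0 tcp [0.5236 0.0051 0.1024] rpy [3.1407 0.0001 1.2915] F [ 0.9073  0.6285 -0.2199] J7 -0.035556054852585485
r 0.06079206661010339 theta -1.8237403315447984 yaw-pi -1.8500689391272411
ring line deg [(np.float64(132.2), np.float64(13.0))] housing line [(np.float64(177.8), np.float64(5.0)), (np.float64(255.8), np.float64(31.0))]
```

```bash
python3 -m inch '[{"xyz":[0.0012,0,0],"twist":0,"fingers":0},{"xyz":[0.0012,0.001,0],"twist":-0.02,"fingers":0},{"xyz":[0.0004,0.007,0],"twist":-0.12,"fingers":0},{"xyz":[0.0004,0.007,0],"twist":-0.12,"fingers":0},{"xyz":[0.0004,0.007,0],"twist":-0.12,"fingers":0},{"xyz":[0.0004,0.007,0],"twist":-0.12,"fingers":0},{"xyz":[0.0004,0.007,0],"twist":-0.12,"fingers":0},{"xyz":[0.0004,0.007,0],"twist":-0.12,"fingers":0},{"xyz":[0.0004,0.007,0],"twist":-0.12,"fingers":0},{"xyz":[0.0004,0.007,0],"twist":-0.12,"fingers":0}]'
python3 mark.py
```

```text
clock: 18.05
tcp_pos: [0.5778, 0.0174, 0.1026]
tcp_rot: [-3.141, 0.002, 2.27]
ft_force: [0.7, -3.5, -0.1]
finger_gap: 0.0006
t 18.05 tcp [0.5778 0.0174 0.1026] rpy [-3.1413  0.0021  2.2695] F [ 0.6705 -3.4926 -0.0762] J7 0.7850987374099785
r 0.06077148787348351 theta -0.873221226394914 yaw-pi -0.8720649541280214
ring line deg [(np.float64(186.8), np.float64(13.0))] housing line [(np.float64(177.8), np.float64(5.0)), (np.float64(309.8), np.float64(31.0))]
```

```bash
python3 -m inch '[{"xyz":[0.0004,0.0071,0],"twist":-0.12,"fingers":0},{"xyz":[0.0004,0.0071,0],"twist":-0.12,"fingers":0},{"xyz":[0.0004,0.0071,0],"twist":-0.12,"fingers":0},{"xyz":[0.0004,0.0071,0],"twist":-0.12,"fingers":0},{"xyz":[0.0004,0.0071,0],"twist":-0.12,"fingers":0},{"xyz":[0.0004,0.0071,0],"twist":-0.12,"fingers":0},{"xyz":[0.0004,0.0071,0],"twist":-0.12,"fingers":0},{"xyz":[0.0004,0.0071,0],"twist":-0.12,"fingers":0},{"xyz":[0.0004,0.0071,0],"twist":-0.12,"fingers":0},{"xyz":[0.0004,0.0071,0],"twist":-0.12,"fingers":0}]'
python3 mark.py
python3 -m inch '[{"xyz":[0.0004,0.0071,0],"twist":-0.12,"fingers":0},{"xyz":[0.0004,0.0071,0],"twist":-0.12,"fingers":0},{"xyz":[0.0004,0.0071,0],"twist":-0.12,"fingers":0},{"xyz":[0.0004,0.0071,0],"twist":-0.12,"fingers":0},{"xyz":[0.0004,0.0071,0],"twist":-0.12,"fingers":0},{"xyz":[0.0004,0.0071,0],"twist":-0.12,"fingers":0},{"xyz":[0.0004,0.0071,0],"twist":-0.12,"fingers":0},{"xyz":[0.0004,0.0071,0],"twist":-0.12,"fingers":0},{"xyz":[0.0004,0.0071,0],"twist":-0.12,"fingers":0},{"xyz":[0,0,0],"twist":0,"fingers":0}]'
python3 mark.py
```

```text
clock: 19.1
tcp_pos: [0.5966, 0.0839, 0.1027]
tcp_rot: [-3.141, 0.003, -2.814]
ft_force: [3.2, 0.4, -1.3]
finger_gap: 0.0002
t 19.1 tcp [0.5966 0.0839 0.1027] rpy [-3.1413  0.0027 -2.8143] F [ 3.1908  0.4475 -1.2793] J7 1.705195286150172
r 0.061085257740010286 theta 0.3309987861318431 yaw-pi -5.955883556396174
ring line deg [(np.float64(255.8), np.float64(13.0))] housing line [(np.float64(18.0), np.float64(31.5))]
clock: 20.15
tcp_pos: [0.548, 0.1244, 0.1026]
tcp_rot: [3.14, 0.002, -1.738]
ft_force: [-0.8, 3.9, 0.3]
finger_gap: 0.0005
t 20.15 tcp [0.548  0.1244 0.1026] rpy [ 3.1401  0.0017 -1.7379] F [-0.8165  3.9127  0.2682] J7 2.5440110665282543
r 0.06111360563519866 theta 1.4193589761458039 yaw-pi -4.879532617684278
ring line deg [(np.float64(316.5), np.float64(12.5))] housing line [(np.float64(80.2), np.float64(32.0)), (np.float64(177.8), np.float64(5.0))]
```

Line at 316.5°, so 221° is left. Unwinding again.

```bash
python3 -m inch '[{"xyz":[-0.007,0,0],"twist":0,"fingers":0},{"xyz":[-0.007,0,0],"twist":0,"fingers":0},{"xyz":[0,0,0],"twist":0,"fingers":0},{"xyz":[0.0008,-0.011,0],"twist":0.147,"fingers":0},{"xyz":[0.0008,-0.011,0],"twist":0.147,"fingers":0},{"xyz":[0.0008,-0.011,0],"twist":0.147,"fingers":0},{"xyz":[0.0008,-0.011,0],"twist":0.147,"fingers":0},{"xyz":[0.0008,-0.011,0],"twist":0.147,"fingers":0},{"xyz":[0.0008,-0.011,0],"twist":0.147,"fingers":0},{"xyz":[0.0008,-0.011,0],"twist":0.147,"fingers":0}]'
python3 -m inch '[{"xyz":[0.0008,-0.011,0],"twist":0.147,"fingers":0},{"xyz":[0.0008,-0.011,0],"twist":0.147,"fingers":0},{"xyz":[0.0008,-0.011,0],"twist":0.147,"fingers":0},{"xyz":[0.0008,-0.011,0],"twist":0.147,"fingers":0},{"xyz":[0.0008,-0.011,0],"twist":0.147,"fingers":0},{"xyz":[0.0008,-0.011,0],"twist":0.147,"fingers":0},{"xyz":[0.0008,-0.011,0],"twist":0.147,"fingers":0},{"xyz":[0.0008,-0.011,0],"twist":0.147,"fingers":0},{"xyz":[0.0008,-0.011,0],"twist":0.147,"fingers":0},{"xyz":[0.0008,-0.011,0],"twist":0.147,"fingers":0}]'
python3 -m inch '[{"xyz":[0.0008,-0.011,0],"twist":0.147,"fingers":0},{"xyz":[0.0008,-0.011,0],"twist":0.147,"fingers":0},{"xyz":[0.0008,-0.011,0],"twist":0.147,"fingers":0},{"xyz":[0.0008,-0.011,0],"twist":0.147,"fingers":0},{"xyz":[0.0008,-0.011,0],"twist":0.147,"fingers":0},{"xyz":[0.0008,-0.011,0],"twist":0.147,"fingers":0},{"xyz":[0.0008,-0.011,0],"twist":0.147,"fingers":0},{"xyz":[0.0008,-0.011,0],"twist":0.147,"fingers":0},{"xyz":[0.0008,-0.011,0],"twist":0.147,"fingers":0},{"xyz":[0.0008,-0.011,0],"twist":0.147,"fingers":0}]'
python3 mark.py
```

```text
clock: 21.2
tcp_pos: [0.6094, 0.0893, 0.1024]
tcp_rot: [-3.141, -0.0, -2.772]
ft_force: [0.1, -1.0, -0.4]
finger_gap: 0.0003
clock: 22.2
tcp_pos: [0.5736, -0.0053, 0.1026]
tcp_rot: [-3.141, 0.0, 2.041]
ft_force: [-0.2, 0.6, -0.1]
finger_gap: 0.0007
clock: 23.2
tcp_pos: [0.4761, 0.0211, 0.1027]
tcp_rot: [-3.142, 0.0, 0.571]
ft_force: [0.5, -0.1, -0.5]
finger_gap: 0.0004
t 23.2 tcp [0.4761 0.0211 0.1027] rpy [-3.1416  0.0001  0.571 ] F [ 0.4753 -0.121  -0.5305] J7 -0.6941174344687353
r 0.07602868128748796 theta -2.5415531933202034 yaw-pi -2.570593511017593
ring line deg [(np.float64(315.5), np.float64(12.5))] housing line [(np.float64(177.5), np.float64(4.5)), (np.float64(215.2), np.float64(23.0))]
```

```bash
python3 -m inch '[{"xyz":[0.0008,-0.011,0],"twist":0.147,"fingers":0},{"xyz":[0.0008,-0.011,0],"twist":0.147,"fingers":0},{"xyz":[0,0,0],"twist":0,"fingers":0},{"xyz":[0.006,0,0],"twist":0,"fingers":0},{"xyz":[0.005,0,0],"twist":0,"fingers":0},{"xyz":[0.003,0,0],"twist":0,"fingers":0},{"xyz":[0.0015,0,0],"twist":0,"fingers":0},{"xyz":[0.001,0,0],"twist":0,"fingers":0},{"xyz":[0,0,0],"twist":0,"fingers":0},{"xyz":[0,0,0],"twist":0,"fingers":0}]'
python3 mark.py
```

```text
clock: 24.25
tcp_pos: [0.4814, 0.0446, 0.1022]
tcp_rot: [-3.141, 0.004, 0.284]
ft_force: [-5.2, -1.2, 3.8]
finger_gap: 0.0005
t 24.25 tcp [0.4814 0.0446 0.1022] rpy [-3.1409  0.0037  0.2844] F [-5.2101 -1.183   3.822 ] J7 -0.9754739218395172
r 0.06063118134641426 theta -2.815915671952069 yaw-pi -2.8572298949768853
ring line deg [(np.float64(315.2), np.float64(13.0))] housing line [(np.float64(177.8), np.float64(5.0)), (np.float64(198.8), np.float64(32.0))]
```

```bash
python3 -m inch '[{"xyz":[0.0006,0.0071,0],"twist":-0.12,"fingers":0},{"xyz":[0.0006,0.0071,0],"twist":-0.12,"fingers":0},{"xyz":[0.0006,0.0071,0],"twist":-0.12,"fingers":0},{"xyz":[0.0006,0.0071,0],"twist":-0.12,"fingers":0},{"xyz":[0.0006,0.0071,0],"twist":-0.12,"fingers":0},{"xyz":[0.0006,0.0071,0],"twist":-0.12,"fingers":0},{"xyz":[0.0005,0.0071,0],"twist":-0.12,"fingers":0},{"xyz":[0.0005,0.0071,0],"twist":-0.12,"fingers":0},{"xyz":[0.0005,0.0071,0],"twist":-0.12,"fingers":0},{"xyz":[0.0005,0.0071,0],"twist":-0.12,"fingers":0}]'
python3 mark.py
python3 -m inch '[{"xyz":[0.0004,0.0071,0],"twist":-0.12,"fingers":0},{"xyz":[0.0004,0.0071,0],"twist":-0.12,"fingers":0},{"xyz":[0.0004,0.0071,0],"twist":-0.12,"fingers":0},{"xyz":[0.0004,0.0071,0],"twist":-0.12,"fingers":0},{"xyz":[0.0004,0.0071,0],"twist":-0.12,"fingers":0},{"xyz":[0.0004,0.0071,0],"twist":-0.12,"fingers":0},{"xyz":[0.0004,0.0071,0],"twist":-0.12,"fingers":0},{"xyz":[0.0004,0.0071,0],"twist":-0.12,"fingers":0},{"xyz":[0.0004,0.0071,0],"twist":-0.12,"fingers":0},{"xyz":[0.0004,0.0071,0],"twist":-0.12,"fingers":0}]'
python3 mark.py
```

```text
clock: 25.3
tcp_pos: [0.5361, 0.0032, 0.1025]
tcp_rot: [3.142, 0.0, 1.489]
ft_force: [-0.1, -0.7, 0.5]
finger_gap: 0.0005
t 25.3 tcp [0.5361 0.0032 0.1025] rpy [3.1415 0.0002 1.4892] F [-0.0772 -0.6827  0.544 ] J7 0.13558861781036396
r 0.060824877198852954 theta -1.6146353765631152 yaw-pi -1.6523800479299993
ring line deg [(np.float64(6.8), np.float64(13.0))] housing line [(np.float64(177.8), np.float64(5.0)), (np.float64(267.5), np.float64(31.5))]
clock: 26.35
tcp_pos: [0.5947, 0.0367, 0.1025]
tcp_rot: [3.141, 0.0, 2.687]
ft_force: [0.0, 0.5, 0.2]
finger_gap: 0.0004
t 26.35 tcp [0.5947 0.0367 0.1025] rpy [3.1412 0.0005 2.6872] F [0.0222 0.4513 0.2467] J7 1.1110810933650472
r 0.06220960768082526 theta -0.4539388901917256 yaw-pi -0.4543939588051331
ring line deg [(np.float64(7.0), np.float64(12.5))] housing line [(np.float64(333.5), np.float64(30.5))]
```

```bash
python3 -m inch '[{"xyz":[0.0012,0,0],"twist":0,"fingers":0},{"xyz":[0.0012,0.001,0],"twist":-0.02,"fingers":0},{"xyz":[0.0004,0.0071,0],"twist":-0.12,"fingers":0},{"xyz":[0.0004,0.0071,0],"twist":-0.12,"fingers":0},{"xyz":[0.0004,0.0071,0],"twist":-0.12,"fingers":0},{"xyz":[0.0004,0.0071,0],"twist":-0.12,"fingers":0},{"xyz":[0.0004,0.0071,0],"twist":-0.12,"fingers":0},{"xyz":[0.0004,0.0071,0],"twist":-0.12,"fingers":0},{"xyz":[0.0004,0.0071,0],"twist":-0.12,"fingers":0},{"xyz":[0.0004,0.0071,0],"twist":-0.12,"fingers":0}]'
python3 mark.py
python3 -m inch '[{"xyz":[0.0004,0.0071,0],"twist":-0.12,"fingers":0},{"xyz":[0.0004,0.0071,0],"twist":-0.12,"fingers":0},{"xyz":[0.0004,0.0071,0],"twist":-0.12,"fingers":0},{"xyz":[0.0004,0.0071,0],"twist":-0.12,"fingers":0},{"xyz":[0.0004,0.0071,0],"twist":-0.12,"fingers":0},{"xyz":[0.0004,0.0071,0],"twist":-0.12,"fingers":0},{"xyz":[0.0004,0.0071,0],"twist":-0.12,"fingers":0},{"xyz":[0,0,0],"twist":0,"fingers":0},{"xyz":[0,0,0],"twist":0,"fingers":0},{"xyz":[0,0,0],"twist":0,"fingers":0}]'
python3 mark.py
```

```text
clock: 27.4
tcp_pos: [0.5922, 0.0935, 0.1029]
tcp_rot: [-3.14, 0.004, -2.616]
ft_force: [5.2, 1.1, -2.5]
finger_gap: 0.0005
t 27.4 tcp [0.5922 0.0935 0.1029] rpy [-3.1398  0.004  -2.6158] F [ 5.1746  1.0839 -2.5375] J7 1.854293725069594
r 0.06102916972342116 theta 0.5053674793021511 yaw-pi -5.757349841875305
ring line deg [(np.float64(61.0), np.float64(12.5))] housing line [(np.float64(28.5), np.float64(31.5))]
clock: 28.45
tcp_pos: [0.5511, 0.1238, 0.1027]
tcp_rot: [3.141, 0.002, -1.783]
ft_force: [0.6, 5.4, -0.5]
finger_gap: 0.0005
t 28.45 tcp [0.5511 0.1238 0.1027] rpy [ 3.1409  0.0023 -1.783 ] F [ 0.6434  5.3775 -0.5151] J7 2.5051714212770757
r 0.061060023932227134 theta 1.3687341115056997 yaw-pi -4.924584026869751
ring line deg [(np.float64(112.8), np.float64(13.0))] housing line [(np.float64(77.5), np.float64(32.5)), (np.float64(177.8), np.float64(5.0))]
```

```bash
python3 -m inch '[{"xyz":[-0.007,0,0],"twist":0,"fingers":0},{"xyz":[-0.007,0,0],"twist":0,"fingers":0},{"xyz":[0.0008,-0.011,0],"twist":0.147,"fingers":0},{"xyz":[0.0008,-0.011,0],"twist":0.147,"fingers":0},{"xyz":[0.0008,-0.011,0],"twist":0.147,"fingers":0},{"xyz":[0.0008,-0.011,0],"twist":0.147,"fingers":0},{"xyz":[0.0008,-0.011,0],"twist":0.147,"fingers":0},{"xyz":[0.0008,-0.011,0],"twist":0.147,"fingers":0},{"xyz":[0.0008,-0.011,0],"twist":0.147,"fingers":0},{"xyz":[0.0008,-0.011,0],"twist":0.147,"fingers":0}]'
python3 -m inch '[{"xyz":[0.0008,-0.011,0],"twist":0.147,"fingers":0},{"xyz":[0.0008,-0.011,0],"twist":0.147,"fingers":0},{"xyz":[0,0,0],"twist":0,"fingers":0},{"xyz":[0.006,0,0],"twist":0,"fingers":0},{"xyz":[0.004,0,0],"twist":0,"fingers":0},{"xyz":[0.002,0,0],"twist":0,"fingers":0},{"xyz":[0.001,0,0],"twist":0,"fingers":0},{"xyz":[0.001,0,0],"twist":0,"fingers":0},{"xyz":[0,0,0],"twist":0,"fingers":0},{"xyz":[0,0,0],"twist":0,"fingers":0}]'
python3 mark.py
```

```text
clock: 29.5
tcp_pos: [0.6128, 0.0756, 0.1024]
tcp_rot: [-3.141, -0.001, -2.963]
ft_force: [0.1, -0.2, 0.2]
finger_gap: 0.0006
clock: 30.5
tcp_pos: [0.5997, 0.0557, 0.1026]
tcp_rot: [3.142, 0.0, 3.035]
ft_force: [-0.2, 1.0, 0.0]
finger_gap: 0.0005
t 30.5 tcp [0.5997 0.0557 0.1026] rpy [3.1415 0.0002 3.0348] F [-0.216   0.9756  0.0101] J7 1.378794173056852
r 0.06147220658309253 theta -0.13484452752233939 yaw-pi -0.10681498005899659
ring line deg [(np.float64(112.8), np.float64(13.0))] housing line [(np.float64(352.0), np.float64(30.5))]
```

```bash
python3 -m inch '[{"xyz":[0.001,0,0],"twist":0,"fingers":0},{"xyz":[0.0008,0,0],"twist":0,"fingers":0},{"xyz":[0.0004,0.0071,0],"twist":-0.12,"fingers":0},{"xyz":[0.0004,0.0071,0],"twist":-0.12,"fingers":0},{"xyz":[0.0004,0.0071,0],"twist":-0.12,"fingers":0},{"xyz":[0.0004,0.0071,0],"twist":-0.12,"fingers":0},{"xyz":[0.0004,0.0071,0],"twist":-0.12,"fingers":0},{"xyz":[0.0004,0.0071,0],"twist":-0.12,"fingers":0},{"xyz":[0.0004,0.0071,0],"twist":-0.12,"fingers":0},{"xyz":[0,0,0],"twist":0,"fingers":0}]'
python3 mark.py
```

```text
clock: 31.55
tcp_pos: [0.5842, 0.1047, 0.103]
tcp_rot: [3.141, 0.005, -2.404]
ft_force: [4.4, 4.7, -3.3]
finger_gap: 0.0007
t 31.55 tcp [0.5842 0.1047 0.103 ] rpy [ 3.1415  0.0047 -2.404 ] F [ 4.3954  4.67   -3.2858] J7 2.018271519157036
r 0.060988760182754585 theta 0.7314912795585669 yaw-pi -5.545595824942001
ring line deg [(np.float64(164.8), np.float64(13.0))] housing line [(np.float64(41.0), np.float64(31.5)), (np.float64(177.5), np.float64(4.5))]
```

```bash
python3 -m inch '[{"xyz":[0.0001,0.0036,0],"twist":-0.06,"fingers":0},{"xyz":[0.0001,0.0036,0],"twist":-0.06,"fingers":0},{"xyz":[0.0001,0.0036,0],"twist":-0.06,"fingers":0},{"xyz":[0,0,0],"twist":0,"fingers":0},{"xyz":[0,0,0],"twist":0,"fingers":0},{"xyz":[0,0,0],"twist":0,"fingers":0},{"xyz":[0,0,0],"twist":0,"fingers":0},{"xyz":[0,0,0],"twist":0,"fingers":0},{"xyz":[0,0,0],"twist":0,"fingers":0},{"xyz":[0,0,0],"twist":0,"fingers":0}]'
python3 mark.py wrist w4.png
```

```text
clock: 32.6
tcp_pos: [0.5764, 0.112, 0.1029]
tcp_rot: [-3.141, 0.005, -2.227]
ft_force: [5.1, 4.7, -3.7]
finger_gap: 0.0005
t 32.6 tcp [0.5764 0.112  0.1029] rpy [-3.1411  0.0048 -2.2271] F [ 5.0645  4.7254 -3.7344] J7 2.155397304920388
r 0.06102086306732935 theta 0.9065094075976307 yaw-pi -5.368693300603001
ring line deg [(np.float64(175.0), np.float64(12.5))] housing line [(np.float64(51.2), np.float64(32.0)), (np.float64(177.8), np.float64(5.0))]
```

View pics/w4.png

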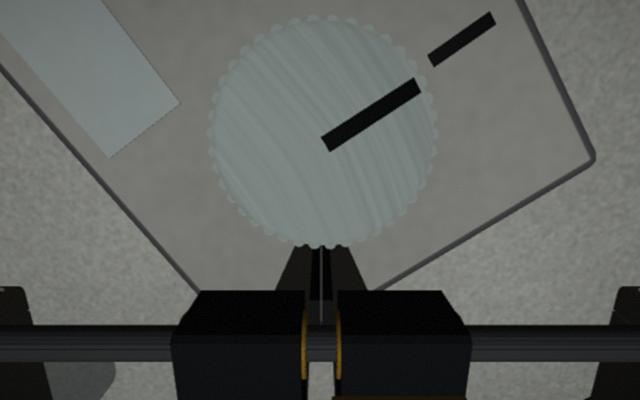

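The two lines are almost in line: the ring line runs from (326,145) to (418,84) and the housing line from (432,61) to (493,17). I'll measure their directions without relying on the centre estimate.

```bash
cat > fine.py <<'E'
import sys
from h import *
from mark import C
def ends(m,near):
    ys,xs=np.nonzero(m);P=np.c_[xs,ys].astype(np.float32);vx,vy,x0,y0=cv2.fitLine(P,cv2.DIST_L2,0,.01,.01).ravel()
    t=(P-[x0,y0])@[vx,vy];a,b=[np.array([x0+vx*q,y0+vy*q]) for q in np.percentile(t,[1,99])]
    return (a,b) if np.linalg.norm(a-near)<np.linalg.norm(b-near) else (b,a)
def go(cam='wrist',thr=60):
    s=ctrl.read_state();p=ctrl.capture(cam);g=cv2.cvtColor(p['img'],cv2.COLOR_RGB2GRAY)
    near=proj(p,[*C,.134],s)
    n,l=cv2.connectedComponents((g<thr).astype(np.uint8))
    a=np.radians(177.7);u=np.array([np.cos(a),np.sin(a)])
    w=2
    def comp(r,z):
        x,y=np.int32(np.round(proj(p,[*(C+u*r),z],s)));q=l[y-w:y+w+1,x-w:x+w+1].ravel();q=q[q>0];return l==np.bincount(q).argmax()
    a,b=ends(comp(.025,.127),near);A,B=ray(p,a,.134,s),ray(p,b,.120,s)
    c,d=ends(comp(.082,.09),near);D,E=ray(p,c,.09,s),ray(p,d,.09,s)
    an=lambda v:np.degrees(np.arctan2(v[1],v[0]))%360
    print('ring dir',an(B-A),'len',np.linalg.norm(B-A),'housing dir',an(E-D),'len',np.linalg.norm(E-D),'axis->housing',an(D-A),'axis',A,'lag deg',an(D-A)-an(B-A))
go(*sys.argv[1:2])
E
python3 fine.py
```

```text
ring dir 173.554824678495 len 0.04664076846293944 housing dir 177.12493998778095 len 0.03343551032119288 axis->housing 177.00125706069207 axis [0.5379 0.0632 0.134 ] lag deg 3.4464323821970595
```

```bash
python3 -m inch '[{"xyz":[0.0001,0.0036,0],"twist":-0.06,"fingers":0},{"xyz":[0,0,0],"twist":0,"fingers":0},{"xyz":[0,0,0],"twist":0,"fingers":0},{"xyz":[-0.004,0,0],"twist":0,"fingers":0},{"xyz":[-0.006,0,0],"twist":0,"fingers":0},{"xyz":[-0.01,0,0],"twist":0,"fingers":0},{"xyz":[0,0,0],"twist":0,"fingers":0},{"xyz":[0,0,0],"twist":0,"fingers":0},{"xyz":[0,0,0],"twist":0,"fingers":0},{"xyz":[0,0,0],"twist":0,"fingers":0}]'
python3 fine.py; python3 mark.py
```

```text
clock: 33.7
tcp_pos: [0.5834, 0.1277, 0.1026]
tcp_rot: [3.142, -0.0, -2.169]
ft_force: [0.2, 0.2, 0.2]
finger_gap: 0.0004
ring dir 177.34930116482005 len 0.04691834116854096 housing dir 174.1823170417718 len 0.02925213262886248 axis->housing 177.31837511518188 axis [0.538  0.0631 0.134 ] lag deg -0.03092604963816825
t 33.75 tcp [0.5835 0.1277 0.1026] rpy [-3.1415 -0.0002 -2.1688] F [-0.9275 -0.0113 -0.1382] J7 2.179588189882334
r 0.07778387586055723 theta 0.9593438153793309 yaw-pi -5.310429739471708
ring line deg [(np.float64(179.0), np.float64(12.5))] housing line [(np.float64(54.2), np.float64(22.0)), (np.float64(177.8), np.float64(5.0))]
```

The lines meet to within the measurement, with the finger clear. Now to the button.

```bash
python3 -m inch '[{"xyz":[0,0,-0.03],"twist":0,"fingers":0},{"xyz":[0,0,-0.03],"twist":0,"fingers":0},{"xyz":[0,0,-0.03],"twist":0,"fingers":0},{"xyz":[0.04,-0.0106,0],"twist":0,"fingers":0},{"xyz":[0.04,-0.0106,0],"twist":0,"fingers":0},{"xyz":[0.04,-0.0106,0],"twist":0,"fingers":0},{"xyz":[0.04,-0.0106,0],"twist":0,"fingers":0},{"xyz":[0.04,-0.0106,0],"twist":0,"fingers":0},{"xyz":[0.04,-0.0106,0],"twist":0,"fingers":0},{"xyz":[0,0,0],"twist":0,"fingers":0}]'
python3 look.py w5.png | grep -v pot
```

```text
clock: 34.8
tcp_pos: [0.4988, -0.1125, 0.1927]
tcp_rot: [-3.141, -0.003, -2.178]
ft_force: [-0.1, -0.4, 0.7]
finger_gap: 0.0002
34.8 [ 0.4988 -0.1125  0.1927] [-3.1408 -0.0027 -2.1779] [ 0.2296  0.2656 -0.0877  1.9556  0.0323  0.9221  2.6599] [-0.1437 -0.36    0.7353] 0.00019322929075086837
ring_mark 0.6 [336.2, 207.7] 49335 [ 0.4879 -0.1106  0.12  ] (((325.35748291015625, 207.35853576660156), (245.33843994140625, 348.0086669921875), 107.1429214477539), array([ 0.4944, -0.1154,  0.12  ]))
housing_mark 0.71 [332.9, 207.4] 50224 [ 0.4939 -0.1044  0.09  ] (((325.6908264160156, 207.5416259765625), (246.71157836914062, 349.892578125), 107.23983764648438), array([ 0.4989, -0.1077,  0.09  ]))
release_top 0.86 [324.1, 169.1] 1045 [ 0.4807 -0.1365  0.1   ] (((324.1966552734375, 166.36386108398438), (35.18964385986328, 36.0242805480957), 65.7433853149414), array([ 0.4795, -0.1382,  0.1   ]))
```

View pics/w5.png

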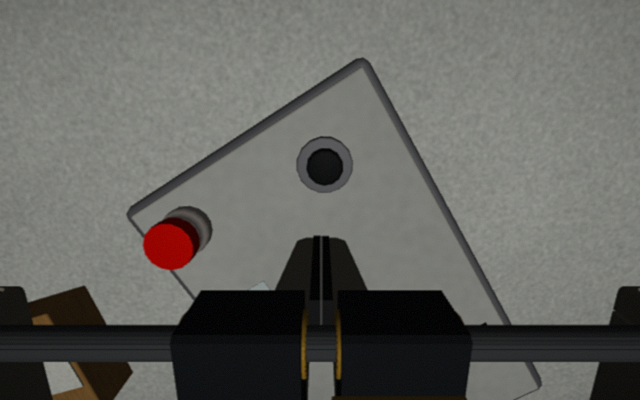

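The button is at (325,166) and the pot at (175,240), well clear. I move over the button and press in small steps, watching the force.

```bash
python3 -m inch '[{"xyz":[0.0165,0.0006,0],"twist":0,"fingers":0},{"xyz":[0.0165,0.0006,0],"twist":0,"fingers":0},{"xyz":[0,0,0.015],"twist":0,"fingers":0},{"xyz":[0,0,0.015],"twist":0,"fingers":0},{"xyz":[0,0,0.015],"twist":0,"fingers":0},{"xyz":[0,0,0.015],"twist":0,"fingers":0},{"xyz":[0,0,0.015],"twist":0,"fingers":0},{"xyz":[0,0,0],"twist":0,"fingers":0},{"xyz":[0,0,0],"twist":0,"fingers":0},{"xyz":[0,0,0],"twist":0,"fingers":0}]'
python3 -m inch '[{"xyz":[0,0,0.002],"twist":0,"fingers":0},{"xyz":[0,0,0.002],"twist":0,"fingers":0},{"xyz":[0,0,0.002],"twist":0,"fingers":0},{"xyz":[0,0,0.002],"twist":0,"fingers":0},{"xyz":[0,0,0.002],"twist":0,"fingers":0},{"xyz":[0,0,0.002],"twist":0,"fingers":0},{"xyz":[0,0,0],"twist":0,"fingers":0},{"xyz":[0,0,0],"twist":0,"fingers":0},{"xyz":[0,0,0],"twist":0,"fingers":0},{"xyz":[0,0,0],"twist":0,"fingers":0}]'
```

```text
clock: 36.1
tcp_pos: [0.4823, -0.1324, 0.1183]
tcp_rot: [-3.14, 0.001, -2.168]
ft_force: [-0.7, -0.5, 0.3]
finger_gap: 0.0003
clock: 37.1
tcp_pos: [0.4818, -0.1328, 0.1064]
tcp_rot: [-3.141, 0.0, -2.168]
ft_force: [-2.9, 1.0, 8.5]
finger_gap: 0.0004
```

The first touch was about 6 mm off centre, so I lift, recentre and press again.

```bash
python3 -m inch '[{"xyz":[0,0,-0.007],"twist":0,"fingers":0},{"xyz":[0,0,-0.007],"twist":0,"fingers":0},{"xyz":[0.0035,-0.0005,0],"twist":0,"fingers":0},{"xyz":[0.003,0,0],"twist":0,"fingers":0},{"xyz":[0,0,0.004],"twist":0,"fingers":0},{"xyz":[0,0,0.003],"twist":0,"fingers":0},{"xyz":[0,0,0.002],"twist":0,"fingers":0},{"xyz":[0,0,0],"twist":0,"fingers":0},{"xyz":[0,0,0],"twist":0,"fingers":0},{"xyz":[0,0,0],"twist":0,"fingers":0}]'
python3 -m inch '[{"xyz":[0,0,0.002],"twist":0,"fingers":0},{"xyz":[0,0,0.001],"twist":0,"fingers":0},{"xyz":[0,0,0],"twist":0,"fingers":0},{"xyz":[0,0,0],"twist":0,"fingers":0},{"xyz":[0,0,0],"twist":0,"fingers":0},{"xyz":[0,0,0],"twist":0,"fingers":0},{"xyz":[0,0,0],"twist":0,"fingers":0},{"xyz":[0,0,0],"twist":0,"fingers":0},{"xyz":[0,0,0],"twist":0,"fingers":0},{"xyz":[0,0,0],"twist":0,"fingers":0}]'
```

```text
clock: 38.1
tcp_pos: [0.478, -0.1385, 0.1106]
tcp_rot: [3.141, -0.0, -2.169]
ft_force: [-2.0, -0.2, 2.7]
finger_gap: 0.0005
clock: 39.1
tcp_pos: [0.4782, -0.1384, 0.1076]
tcp_rot: [3.142, 0.0, -2.168]
ft_force: [-2.0, -0.6, 4.1]
finger_gap: 0.0004
```

```bash
python3 -m inch '[{"xyz":[0,0,0.001],"twist":0,"fingers":0},{"xyz":[0,0,0.001],"twist":0,"fingers":0},{"xyz":[0,0,0.001],"twist":0,"fingers":0},{"xyz":[0,0,0],"twist":0,"fingers":0},{"xyz":[0,0,0],"twist":0,"fingers":0},{"xyz":[0,0,0],"twist":0,"fingers":0},{"xyz":[0,0,0],"twist":0,"fingers":0},{"xyz":[0,0,0],"twist":0,"fingers":0},{"xyz":[0,0,0],"twist":0,"fingers":0},{"xyz":[0,0,0],"twist":0,"fingers":0}]'
python3 -m inch '[{"xyz":[0,0,0.001],"twist":0,"fingers":0},{"xyz":[0,0,0.001],"twist":0,"fingers":0},{"xyz":[0,0,0.001],"twist":0,"fingers":0},{"xyz":[0,0,0],"twist":0,"fingers":0},{"xyz":[0,0,0],"twist":0,"fingers":0},{"xyz":[0,0,0],"twist":0,"fingers":0},{"xyz":[0,0,0],"twist":0,"fingers":0},{"xyz":[0,0,0],"twist":0,"fingers":0},{"xyz":[0,0,0],"twist":0,"fingers":0},{"xyz":[0,0,0],"twist":0,"fingers":0}]'
```

```text
clock: 40.1
tcp_pos: [0.4783, -0.1384, 0.1062]
tcp_rot: [-3.141, -0.0, -2.169]
ft_force: [-6.9, 1.1, 19.2]
finger_gap: 0.0003
clock: 41.1
tcp_pos: [0.4785, -0.1384, 0.1057]
tcp_rot: [-3.141, -0.0, -2.169]
ft_force: [-15.2, 2.6, 43.4]
finger_gap: 0.0004
```

The button bottomed out: the force climbs steeply at 106 mm. I release, rise and check everything from above.

```bash
python3 -m inch '[{"xyz":[0,0,-0.01],"twist":0,"fingers":0},{"xyz":[0,0,-0.03],"twist":0,"fingers":0},{"xyz":[0,0,-0.03],"twist":0,"fingers":0},{"xyz":[0,0,-0.03],"twist":0,"fingers":0},{"xyz":[-0.04,0.011,-0.01],"twist":0,"fingers":0},{"xyz":[-0.04,0.011,0],"twist":0,"fingers":0},{"xyz":[-0.04,0.011,0],"twist":0,"fingers":0},{"xyz":[-0.04,0.011,0],"twist":0,"fingers":0},{"xyz":[-0.04,0.011,0],"twist":0,"fingers":0},{"xyz":[-0.04,0.011,0],"twist":0,"fingers":0}]'
python3 -m inch '[{"xyz":[0,0,0],"twist":0,"fingers":0},{"xyz":[0,0,0],"twist":0,"fingers":0},{"xyz":[0,0,0],"twist":0,"fingers":0},{"xyz":[0,0,0],"twist":0,"fingers":0},{"xyz":[0,0,0],"twist":0,"fingers":0},{"xyz":[0,0,0],"twist":0,"fingers":0},{"xyz":[0,0,0],"twist":0,"fingers":0},{"xyz":[0,0,0],"twist":0,"fingers":0},{"xyz":[0,0,0],"twist":0,"fingers":0},{"xyz":[0,0,0],"twist":0,"fingers":0}]'
sed -i 's/^C=.*/C=np.array([.538,.0632])/' mark.py
python3 fine.py; python3 mark.py wrist w6.png
```

```text
clock: 42.1
tcp_pos: [0.5593, 0.0993, 0.2112]
tcp_rot: [-3.141, 0.001, -2.168]
ft_force: [0.6, 0.2, 0.1]
finger_gap: 0.0002
clock: 43.1
tcp_pos: [0.5588, 0.0971, 0.2116]
tcp_rot: [-3.142, 0.0, -2.169]
ft_force: [0.6, 0.5, 0.2]
finger_gap: 0.0004
ring dir 176.77037449835908 len 0.0456845990674853 housing dir 177.0208278026409 len 0.03302718230737412 axis->housing 176.86920336999012 axis [0.5377 0.0631 0.134 ] lag deg 0.09882887163104215
t 43.15 tcp [0.5587 0.0971 0.2116] rpy [ 3.1416  0.0001 -2.1684] F [-0.3711 -0.4322 -0.9347] J7 2.243742834409999
r 0.03977110770727496 theta 1.022796294115606 yaw-pi -5.310004903643337
ring line deg [(np.float64(177.0), np.float64(12.5))] housing line [(np.float64(56.0), np.float64(24.5)), (np.float64(177.0), np.float64(4.5))]
```

View pics/w6.png

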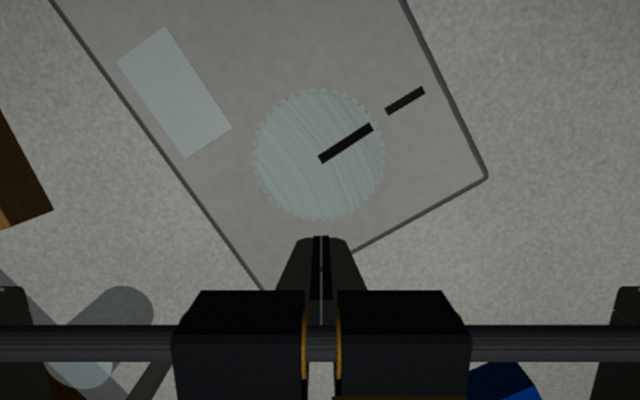

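The picture shows the ring line (320,158)–(372,127) and the housing line (387,110)–(424,90) in line, with the finger well clear.

```bash
python3 -c "
from plant import ctrl
print(ctrl.hand_in())"
```

```text
the job is handed in; nothing more can be done
None
```

I loosened the ring by rolling a closed fingertip along its rim. It started at about 2.57 rad, the black lines passed once, and I stopped when they met for the second time. Then I pressed the release button right down and let it go, and handed in at about 43 s.

- **Ring:** the final wrist picture, taken after the button press, showed the two lines in line to about 0.1°, with the finger clear. One check made with an earlier estimate of the ring's centre read 1.2° over. With the corrected centre it agreed with the others.
- **Button:** the first touch was about 6 mm off centre and met 8.5 N, so I lifted, recentred and pressed again. That press bottomed at about 106 mm, where the force rose from 4 N to about 43 N over the last 2 mm. That force was on the fingertips, and it is above the 40 N limit stated for the arm and the gripper's body. I did not take a picture of the button after releasing it.
- **Rolling:** the finger lost contact with the rim a few times and I pressed it on again; the ring stayed where it was each time.
- **Bystanders:** I never moved close to the bottle, rack or pot. The pot still stood on the deck in the picture just before the press, but I took no separate measurement of the three at the end.

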